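# Unclip the splash hood and rack the spun sample

## Task

The spun blood sample is standing under the clear splash hood of the small two-place tube holder. Squeeze the hood's two blue side catches together, evenly and no harder than they need, until both hooks let go, keep them squeezed and lift the hood straight off without dragging or wrenching it against the holder, and stand it upright on the free worktop. Then move the purple-capped sample tube from the holder into a free hole of the tube rack, right down onto the rack's floor without forcing it, and leave the orange-capped balance tube and everything else where it is; drop nothing.

Things in the scene. Friction and masses are not known exactly. Their poses are not given: they have to be found in the camera images.
- holder: two-place tube holder: white block, 64 (x) x 31 (y) mm, top 42 mm above the worktop, on a grey foot 84 x 62 mm, fixed to the worktop by suction feet. Origin: centre of its underside; x along its two holes, z up. Holes 15.8 mm wide, floors 10 mm above the worktop. Along each y side runs a keeper flange, 25 mm out from the middle, 24 to 30 mm above the worktop
- holder_hole0 (a point): centre of the mouth of the holder's hole at x = -18 mm, 42 mm above the worktop
- holder_hole1 (a point): centre of the mouth of the holder's hole at x = +18 mm, 42 mm above the worktop
- hood_mid (a point): centre of the clear hood, a box without a bottom, 73 (x) x 37 (y) x 72 mm high, 0.1 to 0.17 kg; axes as the holder's (y from catch to catch). 36 mm from its lower edge and from its flat top. Clipped on, its lower edge is 16 mm, its top 88 mm above the worktop
- hood: the same hood; origin at the centre of its lower edge. It fits over the holder's block with 0.5 mm of play sideways and 1 mm upward before the hooks bear, and over tubes reaching 85 mm above the worktop: it must rise 70 mm before going sideways. It stands on its end walls. Hood and holder must not be loaded against each other (sideways, up or dragged down) with more than 20 N
- catch_left: blue spring catch on the hood's +y side, a rocking lever 28 mm long (x); origin on its hinge, 46 mm above the worktop. Pressing its thumb ridge, 26 mm above the hinge, toward the hood swings its hook, 25 mm below the hinge, out from 3 mm under the keeper flange. It cracks if pressed with more than 32 N
- catch_right: the same on the hood's -y side, its mirror image
- catch_left_ridge (a point): outermost line of the left catch's horizontal thumb ridge (8 mm thick, along x, slightly barrelled), at rest 33 mm out from the hood's middle, 72 mm above the worktop. Gives from about 4 N, then 2.5 N per mm; hook clear after about 3.5 to 4.5 mm, firm stop after 5.7 mm at 18 N; the ridge rises 1.5 mm on the way. Fingertips at least 54 mm above the worktop meet the ridge only
- catch_right_ridge (a point): the same on the right catch. Ridges 66 mm apart at rest, about 55 mm against both stops. The hood hardly shifts in the holder: a pinch 1 mm off its middle presses one ridge 5 N harder than the other and much more against a stop; this side force, felt at the wrist, shows which way to shift
- tube_mid (a point): centre of the purple-capped sample tube to be moved, 15 mm wide, 75 mm tall, 11 g, 37.5 mm above its foot; it stands upright in one of the holder's two holes and sticks out 43 mm
- balance_mid (a point): centre of the orange-capped balance tube, same size, in the holder's other hole; stays there
- rack: blue-grey tube rack, fixed, 128 x 44 mm. Origin: centre of its underside; x along its row of four holes, z up. Floor 6 mm, pierced upper plate 42 to 48 mm above the worktop, end plates 52 mm high. Holes 17.5 mm wide, 28 mm apart; a tube stands on the floor, centre 43.5 mm above the worktop. Other tubes fill the outer two holes, the inner two are free. Push a tube against it with 25 N at most
- rack_hole1 (a point): centre of the mouth of a free rack hole, at x = -14 mm, 48 mm above the worktop
- rack_hole2 (a point): centre of the mouth of the other free rack hole, at x = +14 mm, 48 mm above the worktop
- sample_tube: the same tube; origin at its foot
- rack_tube_a: purple-capped tube that already stands in the rack's end hole at x = -42 mm, 15 x 75 mm; origin at its foot; stays
- rack_tube_b: purple-capped tube that already stands in the rack's end hole at x = +42 mm, 15 x 75 mm; origin at its foot; stays
- vial_green: glass vial with a green label, 24 mm wide, 54 mm tall, on the worktop; origin at its foot; stays
- vial_red: brown glass vial with a red label, 24 mm wide, 54 mm tall, on the worktop; origin at its foot; stays
- syringe: syringe lying on the worktop, 16 x 138 x 19 mm, along its y axis; origin on the worktop; stays
Not all that is in view belongs to the job. What is shaped like the hood but red is not meant.

How it is judged:
On the way, in this order (a step that is already met when the one before it is completed fails the run):
1. the hood is lifted clear of the holder and its tubes (z of hood_mid in the frame of holder above 0.115 m), for 0.1 s.
2. the hood stands upright on the worktop, let go (height (world z) of hood_mid below 0.04 m and angle between hood_mid's own z axis and vertical below 0.08 rad and horizontal distance between hood_mid and holder above 0.075 m and contact force between the fingers and hood below 0.05 N and linear speed of hood below 0.02 m/s), for 0.2 s.
3. the sample tube stands in a free rack hole, let go ((horizontal distance between tube_mid and rack_hole1 below 0.004 m or horizontal distance between tube_mid and rack_hole2 below 0.004 m) and height (world z) of tube_mid below 0.0475 m and angle between tube_mid's own z axis and vertical below 0.08 rad and contact force between the fingers and sample_tube below 0.05 N), for 0.2 s.
At the end, for the whole second after the job is handed in: The hood stands upright (5 degrees) on the worktop, its centre over 75 mm from the holder's; the sample tube stands upright in a free rack hole (within 4 mm of its middle), down on the rack's floor (4 mm); balance tube, racked tubes, vials and syringe within 12 mm of their places; all at rest (height (world z) of hood_mid below 0.04 m and angle between each of hood_mid, tube_mid's own z axis and vertical below 0.08 rad and horizontal distance between hood_mid and holder above 0.075 m and (horizontal distance between tube_mid and rack_hole1 below 0.004 m or horizontal distance between tube_mid and rack_hole2 below 0.004 m) and height (world z) of tube_mid below 0.0475 m and distance of each of balance_mid, rack_tube_a, rack_tube_b, vial_green, vial_red, syringe from where it was at the start of the episode below 0.012 m and linear speed of each of hood, sample_tube below 0.02 m/s); the robot touches nothing.
It fails at once if a catch is pressed harder than 32 N (contact force between the fingers and catch_left above 32 N or contact force between the fingers and catch_right above 32 N).
It fails at once if the hood is pushed, pulled or wrenched against the holder with more than 20 N (contact force between hood and holder above 20 N).
It fails at once if the hood or the sample tube is let go in the air ((height (world z) of hood_mid above 0.046 m and horizontal distance between hood_mid and holder above 0.05 m and contact force between the fingers and hood below 0.05 N) or (height (world z) of tube_mid above 0.056 m and horizontal distance between tube_mid and holder above 0.035 m and contact force between the fingers and sample_tube below 0.05 N)).
It fails at once if the sample tube is forced against the rack with more than 25 N (contact force between sample_tube and rack above 25 N).
It fails at once if the balance tube, a racked tube, a vial or the syringe is moved more than 20 mm (distance of any of balance_mid, rack_tube_a, rack_tube_b, vial_green, vial_red, syringe from where it was at the start of the episode above 0.02 m).
It also fails if it takes over 72 s, if anything falls off the work surface, if the arm or the gripper's body presses on something with over 40 N, if the wrist force passes 120 N, or if a joint passes its speed limit or range.

## Robot

A 7-joint arm with a two-finger parallel gripper is mounted at the origin on a cart in front of the work surface, level with it; the furniture and walls round the work are solid. World frame = base frame: x ahead of the robot, y to its left, z up, the work surface at z = 0. Lengths are in m, angles in rad, forces in N, time in s.
With the tool pointing down it reaches from about 0.425 to 0.875 m from the base axis. Payload 4.7 kg.
Tool frame: the origin (TCP) lies on the centre line of the jaws, within the pads' length; the fingertips stand 19 mm ahead of it and the grasp point (between the pads) is the TCP (ctrl.nose_length is the distance from the TCP to the fingertips, in m); z points along the fingers, x is the direction in which the jaws open and shut, and the axes are right-handed (so a half turn about z gives the same grasp; the last joint's range is limited). The gripper opens to 87 mm and grips with 3 to 60 N. Pads are 19 mm wide; open, the fingers measure 117 mm over their backs; the gripper's body (75 mm by 190 mm) begins 51 mm behind the grasp point.
Start: joints at [-1.323, 0.321, -0.07, 1.45, 0.023, 1.371, -0.057], TCP at [0.151, 0.632, 0.242] pointing down, gripper open.
Joint ranges: [-2.86, 2.86], [-0.3, 2.09], [-1.38, 1.24], [0.06, 2.45], [-1.56, 4.7], [0.09, 2.05], [-2.69, 2.69]. Speed limits (rad/s): [2.57, 2.57, 3.14, 3.14, 3.14, 3.14, 3.14].

## Interface

Orientations are given as a rotation vector (axis times angle).
In Python, from bench import ctrl gives the robot as it stands. The module is installed in compiled form; this text tells all that it offers.
- The arm moves only by the shell command python3 -m crank 'ROWS' [OPENING] [FORCE]. ROWS is a JSON object of lists of equal length, an entry for each row: "dp": the shift along the tool's x, y, z in cm, a list of three; "delta_rot": the turn, a rotation vector about the tool's x, y, z in rad, a list of three. In form: {"dp": [[x, y, z], ...], "delta_rot": [[rx, ry, rz], ...]}. A call has exactly 8 rows; each row shifts and turns the commanded pose from where the row before left it, along the tool's axes as they then stand; what a row does not reach is not made up. A row lasts 1/10 s, in which the tool goes at most 50 mm and 8.59 degrees, less where a joint would pass 70% of its speed; a pose out of reach is approached as far as the arm can. A call with a gripper value outside its range is refused whole. OPENING is the finger opening in cm, from 0 to 8.7, set as the call begins (- or left out, the last holds). The fingers move at their own pace and stop on an object; FORCE is the grip in N (left out, the last holds). Time passes only in rows, so rows that do not move let the fingers close, or fill a call up. It gives the time, the measured TCP pose, the force and the opening at its end, in the units of the state.
- ctrl.get_state(): the state, without advancing time (a new reading comes with each control period).
- ctrl.get_image(name): name is "scene" or "top"; returns the picture (480x640x3 uint8, blue, green, red); there is no depth.
- ctrl.camera_info(name): a dict with "camera_matrix" (3x3 intrinsics, pixels), "xyz" and "orientation" of the camera in the world. Camera axes: x right, y down, z forward; pixel columns grow to the right and rows downward; lengths in m; the calibration is good to about 2 mm. A picture is of the moment at which its call begins. camera_info takes no time and is no camera call.
- ctrl.close_job(): hands the job in, once; it reports no verdict.
The state is a dict: "time": time; "joint_positions": joint angles; "qd": joint speeds; "joint_torque": joint torques, N m; "position": TCP position; "tool_rot": TCP orientation; "ft_force": force on the tool from outside, world axes, zero at the start; "torque": the same for the moment, N m; "grip_width": opening from 0.0 (shut) to 1.0 (fully open).
Only numpy, scipy, OpenCV 4.12 (cv2) and the standard library are available. Lean on these libraries where they do the work, as an engineer would, in place of code of your own. Each camera call takes 0.05 s, during which the arm holds its last target.

## Working session

There is one attempt and no reset: what is moved stays moved. The work goes in short steps, Python scripts to look and compute and a shell command to move; the robot and the scene stay as the last step left them, time stands still between calls to the robot, and variables do not carry over. Pictures are saved under pics/ and viewed, and the job is handed in when it is done.

```bash
mkdir -p pics
python3 - <<'E'
from bench import ctrl
import cv2
s=ctrl.get_state()
for k in s: print(k,s[k])
for n in("scene","top"):
    cv2.imwrite(f"pics/{n}0.png",ctrl.get_image(n)); print(ctrl.camera_info(n))
print(ctrl.nose_length)
E
```

```text
time 0.0
joint_positions [-1.32289024  0.32179865 -0.07009843  1.4516966   0.02256696  1.37077988
 -0.05689188]
qd [ 8.16321219e-06  3.08670321e-05 -2.96831543e-04  3.68387567e-04
  2.49352322e-04  1.72445725e-05 -1.09175764e-04]
joint_torque [-7.84378663e-04 -4.91291428e+01 -4.04379778e-01 -3.12533998e+01
 -6.38109958e-02  4.36471333e-02  1.89954458e-04]
position [0.15049962 0.63179927 0.24046654]
tool_rot [ 2.46437645e+00  1.94647454e+00 -2.27397312e-03]
ft_force [0.54650539 0.12203619 0.46985581]
torque [-0.01122149  0.01736374  0.0386538 ]
grip_width 1.0011879329499946
{'camera_matrix': array([[497.19034406,   0.        , 320.75837246],
       [  0.        , 497.19034406, 240.5069243 ],
       [  0.        ,   0.        ,   1.        ]]), 'xyz': array([ 0.08882689, -0.58267095,  0.50145107]), 'orientation': array([-2.00510734,  0.62141565, -0.38388702])}
{'camera_matrix': array([[470.21981967,   0.        , 316.0416498 ],
       [  0.        , 470.21981967, 240.5662218 ],
       [  0.        ,   0.        ,   1.        ]]), 'xyz': array([0.43816241, 0.04303795, 0.91475529]), 'orientation': array([-2.15479886,  2.1674101 , -0.13643406])}
0.019
```

View pics/scene0.png

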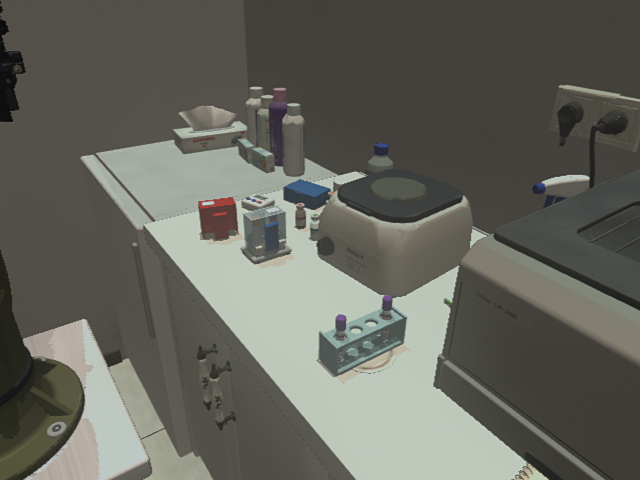

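View pics/top0.png

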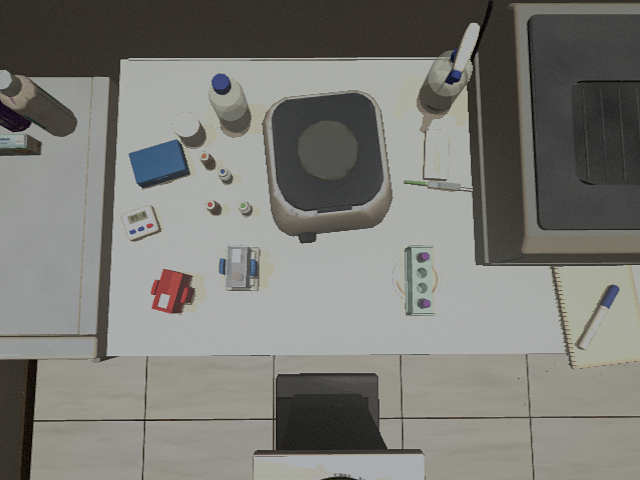

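The scene picture shows the clear hood near (265,232), the red decoy near (217,217) and the rack near (362,340). In the top picture the hood is near (240,268), its catches near (222,267) and (256,268), and the rack near (420,280). I'll zoom in next.

Run:
```python
import cv2,numpy as np
t=cv2.imread("pics/top0.png"); s=cv2.imread("pics/scene0.png")
a=cv2.resize(t[235:305,200:280],None,fx=8,fy=8,interpolation=cv2.INTER_CUBIC); cv2.imwrite("pics/c1.png",a)
a=cv2.resize(s[195:275,190:300],None,fx=7,fy=7,interpolation=cv2.INTER_CUBIC); cv2.imwrite("pics/c2.png",a)
a=cv2.resize(t[235:325,380:460],None,fx=6,fy=6,interpolation=cv2.INTER_CUBIC)
b=cv2.resize(s[285:385,310:420],None,fx=5,fy=5,interpolation=cv2.INTER_CUBIC)
cv2.imwrite("pics/c3.png",a);cv2.imwrite("pics/c4.png",b)
```

```text
(no output)
```

View pics/c1.png

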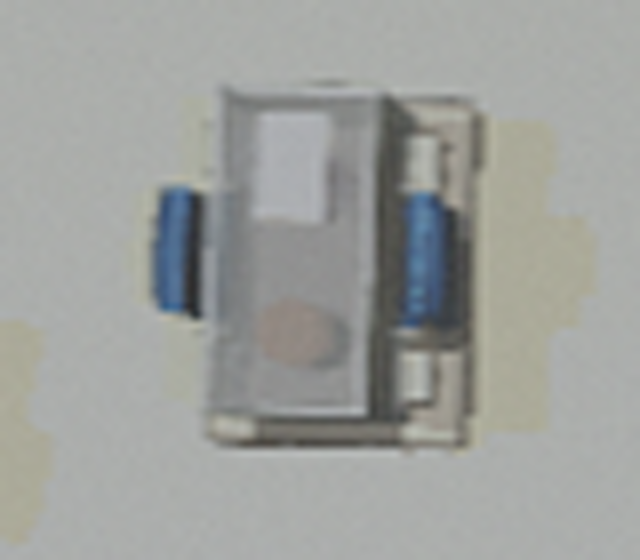

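View pics/c2.png

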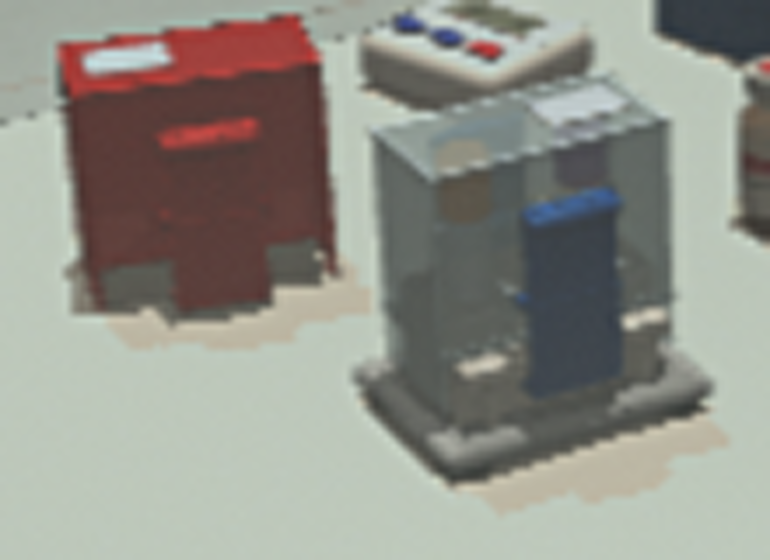

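View pics/c3.png

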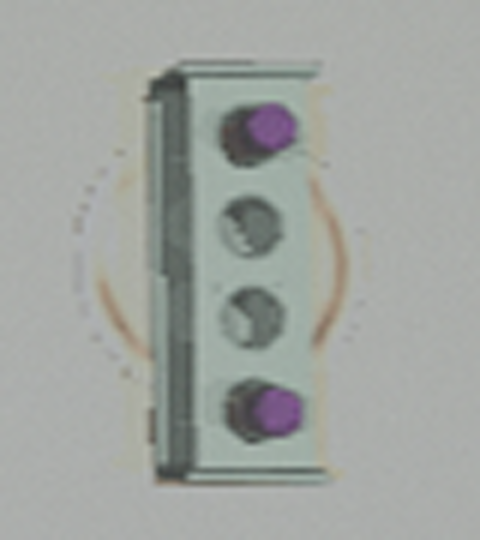

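View pics/c4.png

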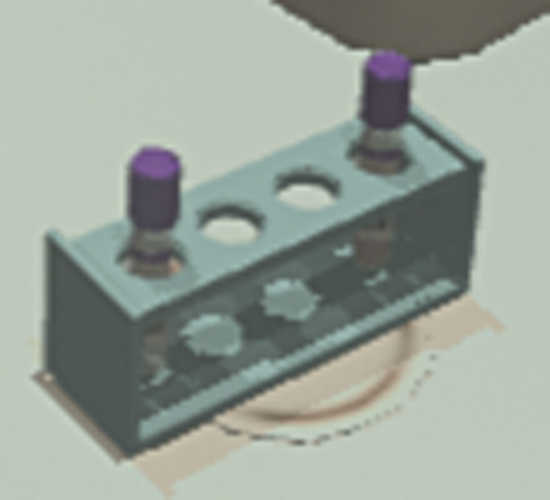

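```bash
cat > h.py <<'E'
import numpy as np,cv2
from scipy.spatial.transform import Rotation as R
from bench import ctrl
def ray(cam,px):
    i=ctrl.camera_info(cam);K=i["camera_matrix"];d=np.linalg.inv(K)@[px[0],px[1],1]
    return np.array(i["xyz"]),R.from_rotvec(i["orientation"]).as_matrix()@d
def plane(cam,px,z):
    o,d=ray(cam,px); return o+d*(z-o[2])/d[2]
def proj(cam,p):
    i=ctrl.camera_info(cam);q=R.from_rotvec(i["orientation"]).as_matrix().T@(np.array(p)-i["xyz"])
    q=i["camera_matrix"]@q; return q[:2]/q[2]
def crop(u,v,x0,y0,f): return (x0+(u+.5)/f-.5,y0+(v+.5)/f-.5)
E
python3 - <<'E'
from h import *
np.set_printoptions(precision=4,suppress=True)
print("hood top (top cam)")
P=[plane("top",crop(u,v,200,235,8),.088) for u,v in[(222,92),(384,95),(368,416),(208,412)]]
for p in P:print(p)
print("c",np.mean(P,0))
print("scene top")
Q=[plane("scene",crop(u,v,190,195,7),.088) for u,v in[(372,132),(437,180),(670,120),(600,75)]]
for p in Q:print(p)
print("c",np.mean(Q,0))
# blue ridges top
t=cv2.imread("pics/top0.png");h=cv2.cvtColor(t,cv2.COLOR_BGR2HSV)
m=cv2.inRange(h,(100,110,60),(125,255,255)); m[:,:210]=0;m[:,270:]=0;m[:245]=0;m[295:]=0
n,l,st,c=cv2.connectedComponentsWithStats(m)
for i in range(1,n):
    if st[i][4]>15: print(st[i],c[i],plane("top",c[i],.074)); 
print("foot top corners z~.01")
for u,v in[(475,105),(468,443),(210,440)]: print(plane("top",crop(u,v,200,235,8),.008))
for u,v in[(355,378),(455,470),(712,390)]: print(plane("scene",crop(u,v,190,195,7),.008))
print("rack")
for u,v in[(252,226),(253,317)]: print(plane("top",crop(u,v,380,235,6),.048))
for u,v in[(307,190),(231,224)]: print(plane("scene",crop(u,v,310,285,5),.048))
print("caps")
for u,v in[(271,127),(278,411)]: print(plane("top",crop(u,v,380,235,6),.081))
for u,v in[(390,66),(155,160)]: print(plane("scene",crop(u,v,310,285,5),.081))
print("red", plane("top",(172,291),.08))
E
```

```text
hood top (top cam)
[0.53   0.1956 0.088 ]
[0.5291 0.1598 0.088 ]
[0.4585 0.1625 0.088 ]
[0.4596 0.1975 0.088 ]
c [0.4943 0.1788 0.088 ]
scene top
[0.4576 0.1957 0.088 ]
[0.4586 0.1604 0.088 ]
[0.5288 0.1579 0.088 ]
[0.5276 0.1935 0.088 ]
c [0.4932 0.1769 0.088 ]
[220 259   4  15  36] [220.9167 265.6111] [0.4964 0.209  0.074 ]
foot top corners z~.01
[0.5353 0.149  0.008 ]
[0.4539 0.15   0.008 ]
[0.455  0.2118 0.008 ]
[0.452  0.2061 0.008 ]
[0.4517 0.1462 0.008 ]
[0.5325 0.1444 0.008 ]
rack
[ 0.4838 -0.1557  0.048 ]
[ 0.456  -0.1551  0.048 ]
[ 0.4821 -0.1565  0.048 ]
[ 0.4542 -0.1563  0.048 ]
caps
[ 0.5114 -0.1548  0.081 ]
[ 0.4278 -0.154   0.081 ]
[ 0.5104 -0.1569  0.081 ]
[ 0.4273 -0.1541  0.081 ]
red [0.4517 0.2931 0.08  ]
```

```bash
cat >> h.py <<'E'
def go(target,xdir):
    """total turn about tool z first, then shift (cm) in the turned tool frame"""
    s=ctrl.get_state(); M=R.from_rotvec(s["tool_rot"])
    Z=np.array([0,0,-1.]);X=np.array([np.cos(xdir),np.sin(xdir),0]);T=R.from_matrix(np.c_[X,np.cross(Z,X),Z])
    dr=(M.inv()*T).as_rotvec(); d=T.inv().apply(np.array(target)-s["position"])*100
    np.set_printoptions(precision=3,suppress=True)
    print("t",s["time"],"pos",s["position"],"f",np.array(s["ft_force"]),"w",s["grip_width"]*87,"| rot",dr,"dp cm",d)
E
python3 -c "
from h import *
go([.4937,.1778,.20],np.pi/2-.028)"
```

```text
t 0.1 pos [0.151 0.632 0.241] f [0.277 0.845 0.292] w 86.93278768985303 | rot [-0.     0.002 -0.206] dp cm [-44.426  35.574   4.056]
```

```bash
python3 -m crank '{"dp":[[0,0,0],[0,0,0],[-1.5,1.2,0],[-3,2.4,0],[-3.5,2.8,0],[-3.5,2.8,0],[-3.5,2.8,0],[-3.5,2.8,0]],"delta_rot":[[0,0.001,-0.1],[0,0.001,-0.1],[0,0,-0.006],[0,0,0],[0,0,0],[0,0,0],[0,0,0],[0,0,0]]}' 8.7
python3 -m crank '{"dp":[[-3.5,2.8,0],[-3.5,2.8,0],[-3.5,2.8,0],[-3.5,2.8,0],[-3.5,2.8,0.5],[-3.5,2.8,1],[-3,2.4,1],[-1.4,1.2,0.5]],"delta_rot":[[0,0,0],[0,0,0],[0,0,0],[0,0,0],[0,0,0],[0,0,0],[0,0,0],[0,0,0]]}'
python3 -c "
from h import *
go([.4937,.1778,.14],np.pi/2-.028)"
```

```text
time: 0.9
position: [0.2941, 0.4414, 0.2408]
tool_rot: [-2.251, -2.19, -0.002]
ft_force: [0.3, 0.3, 0.4]
grip_width: 0.999
time: 1.7
position: [0.4916, 0.1792, 0.2097]
tool_rot: [-2.258, -2.184, 0.0]
ft_force: [0.4, 0.1, -0.5]
grip_width: 1.001
t 1.7 pos [0.492 0.179 0.21 ] f [ 0.359  0.097 -0.473] w 87.12982527235067 | rot [-0.     0.    -0.005] dp cm [-0.136  0.212  6.974]
```

```bash
python3 -m crank '{"dp":[[-0.1,0.2,1],[0,0,2],[0,0,2],[0,0,2],[0,0,2],[0,0,1],[0,0,0],[0,0,0]],"delta_rot":[[0,0,-0.005],[0,0,0],[0,0,0],[0,0,0],[0,0,0],[0,0,0],[0,0,0],[0,0,0]]}'
python3 - <<'E'
from h import *
go([.4937,.1778,.075],np.pi/2-.028)
t=ctrl.get_image("scene");cv2.imwrite("pics/s1.png",cv2.resize(t[150:290,180:360],None,fx=4,fy=4,interpolation=2))
t=ctrl.get_image("top");cv2.imwrite("pics/t1.png",cv2.resize(t[200:340,150:330],None,fx=4,fy=4,interpolation=2))
E
```

```text
time: 2.5
position: [0.4922, 0.1836, 0.1112]
tool_rot: [-2.245, -2.196, -0.003]
ft_force: [-0.2, 0.5, 0.8]
grip_width: 1.001
t 2.5 pos [0.492 0.184 0.111] f [-0.171  0.484  0.765] w 87.0498065583005 | rot [ 0.001 -0.002  0.006] dp cm [-0.58   0.168  3.618]
```

View pics/s1.png

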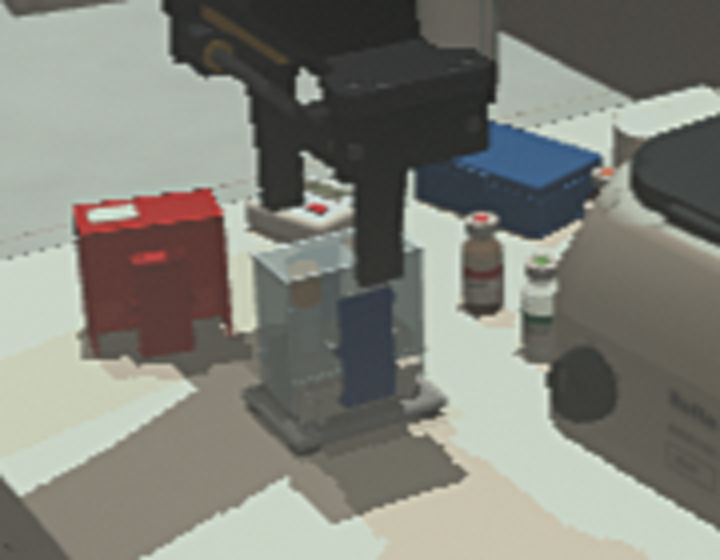

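View pics/t1.png

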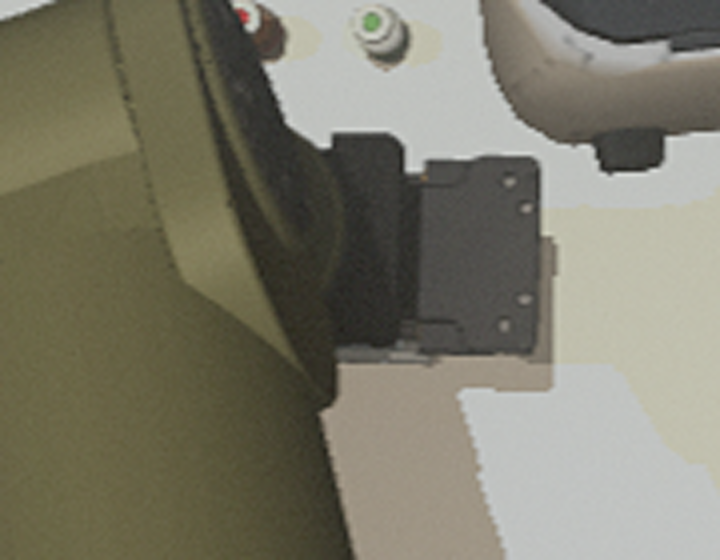

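The fingers straddle the hood, with the right one above the blue catch near (365,280). TCP y has drifted 6 mm, so I'm correcting that while still high.

```bash
python3 -m crank '{"dp":[[-0.3,0.1,0],[-0.28,0.06,0],[0,0,0],[0,0,0],[0,0,0],[0,0,0],[0,0,0],[0,0,0]],"delta_rot":[[0,0,0.006],[0,0,0],[0,0,0],[0,0,0],[0,0,0],[0,0,0],[0,0,0],[0,0,0]]}'
python3 -c "
from h import *
go([.4937,.1778,.075],np.pi/2-.028)"
```

```text
time: 3.4
position: [0.4936, 0.1771, 0.1107]
tool_rot: [-2.252, -2.188, -0.002]
ft_force: [-0.4, 0.5, -0.6]
grip_width: 1.0
t 3.4 pos [0.494 0.177 0.111] f [-0.395  0.519 -0.566] w 87.022197261176 | rot [ 0.    -0.002 -0.001] dp cm [0.073 0.005 3.573]
```

Now down to z 0.075 slowly.

```bash
python3 -m crank '{"dp":[[0.05,0,0.5],[0,0,0.6],[0,0,0.6],[0,0,0.6],[0,0,0.6],[0,0,0.6],[0,0,0],[0,0,0]],"delta_rot":[[0,0,0],[0,0,0],[0,0,0],[0,0,0],[0,0,0],[0,0,0],[0,0,0],[0,0,0]]}'
python3 -c "
from h import *
go([.4937,.1778,.075],np.pi/2-.028)"
```

```text
time: 4.2
position: [0.4937, 0.1775, 0.0756]
tool_rot: [-2.252, -2.188, -0.002]
ft_force: [0.5, -0.4, 0.8]
grip_width: 0.999
t 4.2 pos [0.494 0.178 0.076] f [ 0.537 -0.397  0.777] w 86.91592310928003 | rot [ 0.    -0.002 -0.001] dp cm [0.028 0.004 0.061]
```

```bash
python3 -m crank '{"dp":[[0,0,0.05],[0,0,0],[0,0,0],[0,0,0],[0,0,0],[0,0,0],[0,0,0],[0,0,0]],"delta_rot":[[0,0,0],[0,0,0],[0,0,0],[0,0,0],[0,0,0],[0,0,0],[0,0,0],[0,0,0]]}' 6.5 8
```

```text
time: 5.0
position: [0.4939, 0.18, 0.0758]
tool_rot: [-2.25, -2.189, -0.007]
ft_force: [0.4, 5.1, 0.1]
grip_width: 0.744
```

```bash
python3 -c "
from h import *
s=ctrl.get_state();print(s['ft_force'],s['torque'],s['grip_width']*87)"
```

```text
[0.41800143 5.06181349 0.06752311] [ 1.27269426 -0.03213588  0.00342029] 64.7587171053912
```

```bash
python3 -m crank '{"dp":[[0.1,0,0],[0.1,0,0],[0,0,0],[0,0,0],[0,0,0],[0,0,0],[0,0,0],[0,0,0]],"delta_rot":[[0,0,0],[0,0,0],[0,0,0],[0,0,0],[0,0,0],[0,0,0],[0,0,0],[0,0,0]]}'
python3 -c "
from h import *
go([.4937,.1778,.075],np.pi/2-.028)"
```

```text
time: 5.8
position: [0.494, 0.1804, 0.0757]
tool_rot: [-2.252, -2.188, -0.005]
ft_force: [-0.2, 5.8, 2.6]
grip_width: 0.748
t 5.8 pos [0.494 0.18  0.076] f [-0.184  5.772  2.604] w 65.10481892051276 | rot [ 0.001 -0.003 -0.001] dp cm [-0.265 -0.022  0.067]
```

```bash
python3 -m crank '{"dp":[[0,0,0],[0,0,0],[0,0,0],[0,0,0],[0,0,0],[0,0,0],[0,0,0],[0,0,0]],"delta_rot":[[0,0,0],[0,0,0],[0,0,0],[0,0,0],[0,0,0],[0,0,0],[0,0,0],[0,0,0]]}'
python3 - <<'E'
from h import *
go([.4937,.1778,.075],np.pi/2-.028)
t=ctrl.get_image("scene");cv2.imwrite("pics/s2.png",cv2.resize(t[190:270,225:315],None,fx=8,fy=8,interpolation=2))
E
```

```text
time: 6.6
position: [0.494, 0.1804, 0.0756]
tool_rot: [-2.252, -2.188, -0.005]
ft_force: [0.8, 4.4, 0.8]
grip_width: 0.747
t 6.6 pos [0.494 0.18  0.076] f [0.781 4.412 0.823] w 64.95017373817906 | rot [ 0.001 -0.003 -0.001] dp cm [-0.264 -0.019  0.064]
```

View pics/s2.png

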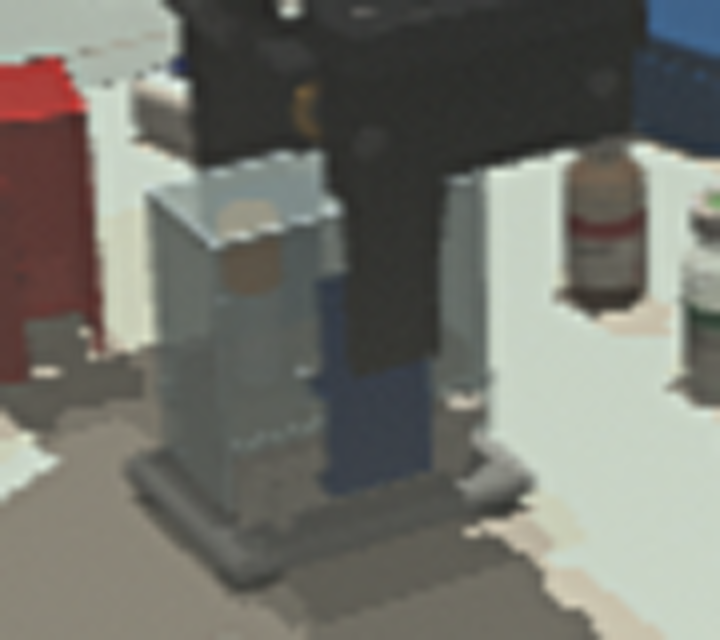

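The right finger covers the ridge and is already pushing on it, while the left isn't touching yet. I'm shifting +y.

```bash
python3 -m crank '{"dp":[[0.1,0,0],[0,0,0],[0,0,0],[0,0,0],[0,0,0],[0,0,0],[0,0,0],[0,0,0]],"delta_rot":[[0,0,0],[0,0,0],[0,0,0],[0,0,0],[0,0,0],[0,0,0],[0,0,0],[0,0,0]]}'
python3 -c "
from h import *
go([.4937,.1778,.075],np.pi/2-.028)"
```

```text
time: 7.45
position: [0.494, 0.1807, 0.0755]
tool_rot: [-2.252, -2.188, -0.003]
ft_force: [0.3, 3.1, 5.2]
grip_width: 0.749
t 7.45 pos [0.494 0.181 0.075] f [0.26  3.089 5.249] w 65.1602478000075 | rot [ 0.001 -0.002 -0.001] dp cm [-0.293 -0.017  0.047]
```

```bash
python3 -m crank '{"dp":[[0.05,0,-0.05],[0,0,0],[0,0,0],[0,0,0],[0,0,0],[0,0,0],[0,0,0],[0,0,0]],"delta_rot":[[0,0,0],[0,0,0],[0,0,0],[0,0,0],[0,0,0],[0,0,0],[0,0,0],[0,0,0]]}'
python3 -c "
from h import *
go([.4937,.1778,.075],np.pi/2-.028)"
```

```text
time: 8.25
position: [0.4938, 0.1808, 0.0756]
tool_rot: [-2.253, -2.188, -0.002]
ft_force: [1.2, 1.9, 0.6]
grip_width: 0.747
t 8.25 pos [0.494 0.181 0.076] f [1.209 1.909 0.633] w 64.94707127055014 | rot [ 0.    -0.002 -0.001] dp cm [-0.301  0.     0.062]
```

```bash
python3 -m crank '{"dp":[[0.04,0,-0.02],[0,0,-0.02],[0,0,0],[0,0,0],[0,0,0],[0,0,0],[0,0,0],[0,0,0]],"delta_rot":[[0,0,0],[0,0,0],[0,0,0],[0,0,0],[0,0,0],[0,0,0],[0,0,0],[0,0,0]]}' 6.2 15
python3 -c "
from h import *
go([.4937,.1778,.075],np.pi/2-.028)"
```

```text
time: 9.05
position: [0.4936, 0.1811, 0.0761]
tool_rot: [-2.253, -2.188, -0.001]
ft_force: [1.1, -1.5, 0.7]
grip_width: 0.714
t 9.05 pos [0.494 0.181 0.076] f [ 1.122 -1.492  0.732] w 62.102493668410624 | rot [-0.    -0.001 -0.001] dp cm [-0.329  0.017  0.105]
```

```bash
python3 -m crank '{"dp":[[-0.03,0,-0.02],[0,0,-0.02],[0,0,0],[0,0,0],[0,0,0],[0,0,0],[0,0,0],[0,0,0]],"delta_rot":[[0,0,0],[0,0,0],[0,0,0],[0,0,0],[0,0,0],[0,0,0],[0,0,0],[0,0,0]]}' 5.9 18
python3 -c "
from h import *
go([.4937,.1778,.075],np.pi/2-.028)"
```

```text
time: 9.85
position: [0.4936, 0.1812, 0.0765]
tool_rot: [-2.252, -2.188, -0.002]
ft_force: [-1.3, -0.3, 1.7]
grip_width: 0.679
t 9.85 pos [0.494 0.181 0.077] f [-1.343 -0.295  1.737] w 59.05037142413193 | rot [-0.    -0.002 -0.001] dp cm [-0.335  0.02   0.151]
```

Balanced. I'll close to about 5 mm per side.

```bash
python3 -m crank '{"dp":[[0,0,-0.02],[0,0,-0.02],[0,0,-0.02],[0,0,0],[0,0,0],[0,0,0],[0,0,0],[0,0,0]],"delta_rot":[[0,0,0],[0,0,0],[0,0,0],[0,0,0],[0,0,0],[0,0,0],[0,0,0],[0,0,0]]}' 5.6 20
python3 -c "
from h import *
go([.4937,.1778,.075],np.pi/2-.028)"
```

```text
time: 10.65
position: [0.4938, 0.1812, 0.0771]
tool_rot: [-2.252, -2.188, -0.003]
ft_force: [-0.4, 0.7, -1.6]
grip_width: 0.647
t 10.65 pos [0.494 0.181 0.077] f [-0.425  0.698 -1.617] w 56.30802294385995 | rot [ 0.    -0.002 -0.001] dp cm [-0.343  0.004  0.212]
```

```bash
python3 -m crank '{"dp":[[0,0,-0.05],[0,0,-0.05],[0,0,-0.05],[0,0,-0.05],[0,0,-0.05],[0,0,0],[0,0,0],[0,0,0]],"delta_rot":[[0,0,0],[0,0,0],[0,0,0],[0,0,0],[0,0,0],[0,0,0],[0,0,0],[0,0,0]]}'
python3 -c "
from h import *
go([.4937,.1778,.075],np.pi/2-.028)"
```

```text
time: 11.45
position: [0.4938, 0.1812, 0.0796]
tool_rot: [-2.252, -2.188, -0.003]
ft_force: [0.3, 0.5, -2.1]
grip_width: 0.647
t 11.45 pos [0.494 0.181 0.08 ] f [ 0.269  0.502 -2.124] w 56.26622398793476 | rot [ 0.    -0.002 -0.001] dp cm [-0.339  0.004  0.464]
```

```bash
python3 -m crank '{"dp":[[0,0,-0.1],[0,0,-0.2],[0,0,-0.3],[0,0,-0.3],[0,0,-0.3],[0,0,-0.2],[0,0,0],[0,0,0]],"delta_rot":[[0,0,0],[0,0,0],[0,0,0],[0,0,0],[0,0,0],[0,0,0],[0,0,0],[0,0,0]]}'
python3 - <<'E'
from h import *
go([.4937,.1812,.16],np.pi/2-.028)
t=ctrl.get_image("scene");cv2.imwrite("pics/s3.png",cv2.resize(t[170:280,215:335],None,fx=6,fy=6,interpolation=2))
E
```

```text
time: 12.25
position: [0.4938, 0.1812, 0.0937]
tool_rot: [-2.252, -2.188, -0.003]
ft_force: [-0.7, -0.3, -1.3]
grip_width: 0.645
t 12.25 pos [0.494 0.181 0.094] f [-0.73  -0.329 -1.35 ] w 56.12844862798412 | rot [ 0.    -0.002 -0.001] dp cm [ 0.001 -0.006 -6.631]
```

View pics/s3.png

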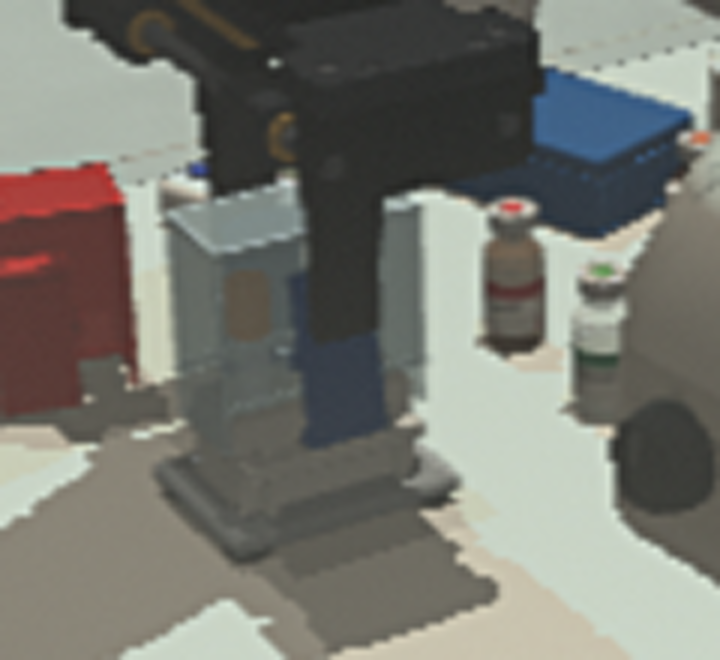

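The hood is coming up level, with the balance tube staying put at (248,305). I'll keep lifting.

```bash
python3 -m crank '{"dp":[[0,0,-0.3],[0,0,-0.5],[0,0,-0.6],[0,0,-0.6],[0,0,-0.6],[0,0,-0.6],[0,0,-0.6],[0,0,-0.4]],"delta_rot":[[0,0,0],[0,0,0],[0,0,0],[0,0,0],[0,0,0],[0,0,0],[0,0,0],[0,0,0]]}'
python3 -m crank '{"dp":[[0,0,-0.4],[0,0,-0.7],[0,0,-0.7],[0,0,-0.7],[0,0,-0.6],[0,0,-0.4],[0,0,-0.2],[0,0,0]],"delta_rot":[[0,0,0],[0,0,0],[0,0,0],[0,0,0],[0,0,0],[0,0,0],[0,0,0],[0,0,0]]}'
python3 - <<'E'
from h import *
go([.475,.025,.17],np.pi/2-.028)
t=ctrl.get_image("scene");cv2.imwrite("pics/s4.png",cv2.resize(t[140:280,205:345],None,fx=5,fy=5,interpolation=2))
E
```

```text
time: 13.1
position: [0.494, 0.1812, 0.1364]
tool_rot: [-2.252, -2.188, -0.004]
ft_force: [0.2, -1.0, -0.7]
grip_width: 0.644
time: 13.9
position: [0.4939, 0.1811, 0.1729]
tool_rot: [-2.252, -2.188, -0.003]
ft_force: [-0.7, 1.0, -2.1]
grip_width: 0.649
t 13.9 pos [0.494 0.181 0.173] f [-0.747  0.97  -2.14 ] w 56.45936419195217 | rot [ 0.001 -0.002 -0.001] dp cm [-15.652  -1.449   0.292]
```

View pics/s4.png

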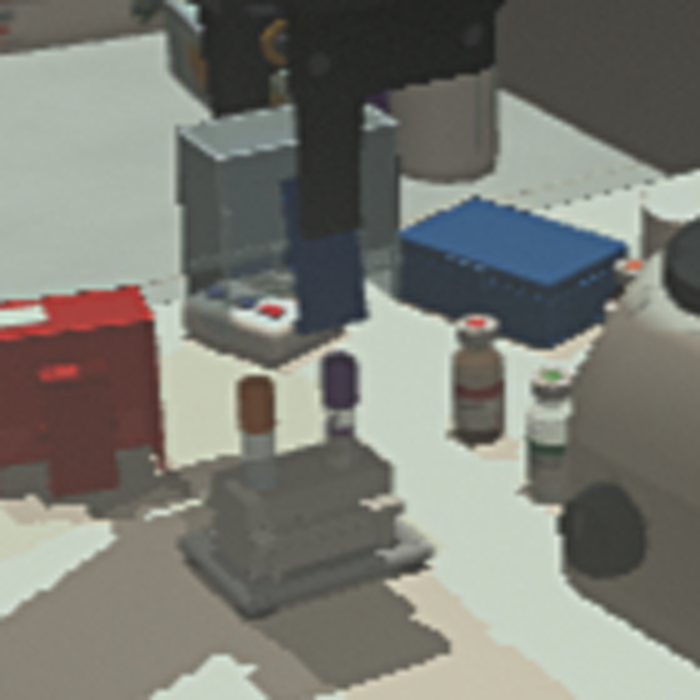

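The hood is clear and level. The orange cap is at (256,400) and the purple one at (340,380). I'll carry the hood in -y to the free worktop.

```bash
python3 -m crank '{"dp":[[-0.5,-0.05,0],[-1.2,-0.1,0],[-2,-0.2,0],[-2.5,-0.2,0],[-2.5,-0.25,0],[-2.5,-0.25,0],[-2,-0.2,0],[-1.3,-0.1,0]],"delta_rot":[[0,0,0],[0,0,0],[0,0,0],[0,0,0],[0,0,0],[0,0,0],[0,0,0],[0,0,0]]}'
python3 -m crank '{"dp":[[-0.8,-0.1,0],[-0.35,0,0.3],[0,0,0.8],[0,0,1.2],[0,0,1.4],[0,0,1.4],[0,0,1.2],[0,0,0.6]],"delta_rot":[[0,0,0],[0,0,0],[0,0,0],[0,0,0],[0,0,0],[0,0,0],[0,0,0],[0,0,0]]}'
python3 -c "
from h import *
go([.475,.025,.061],np.pi/2-.028)"
```

```text
time: 14.75
position: [0.4753, 0.033, 0.1723]
tool_rot: [-2.256, -2.184, -0.002]
ft_force: [-0.0, -0.6, -0.6]
grip_width: 0.645
time: 15.55
position: [0.4737, 0.0256, 0.1014]
tool_rot: [-2.25, -2.189, 0.001]
ft_force: [0.6, 0.6, -1.5]
grip_width: 0.647
t 15.55 pos [0.474 0.026 0.101] f [ 0.599  0.605 -1.506] w 56.31265434314146 | rot [-0.002 -0.001  0.   ] dp cm [-0.054  0.131  4.039]
```

```bash
python3 -m crank '{"dp":[[0,0,0.4],[0,0,0.7],[0,0,0.7],[0,0,0.6],[0,0,0.5],[0,0,0.3],[0,0,0.1],[0,0,0]],"delta_rot":[[-0.002,-0.001,0],[0,0,0],[0,0,0],[0,0,0],[0,0,0],[0,0,0],[0,0,0],[0,0,0]]}'
python3 - <<'E'
from h import *
go([.475,.025,.061],np.pi/2-.028)
t=ctrl.get_image("scene");cv2.imwrite("pics/s5.png",cv2.resize(t[200:340,205:385],None,fx=4,fy=4,interpolation=2))
E
```

```text
time: 16.35
position: [0.4749, 0.0251, 0.0703]
tool_rot: [2.253, 2.189, 0.004]
ft_force: [-0.2, -0.3, -0.8]
grip_width: 0.647
t 16.35 pos [0.475 0.025 0.07 ] f [-0.25  -0.257 -0.813] w 56.300895863104365 | rot [ 0.002 -0.001 -0.001] dp cm [-0.013  0.014  0.931]
```

View pics/s5.png

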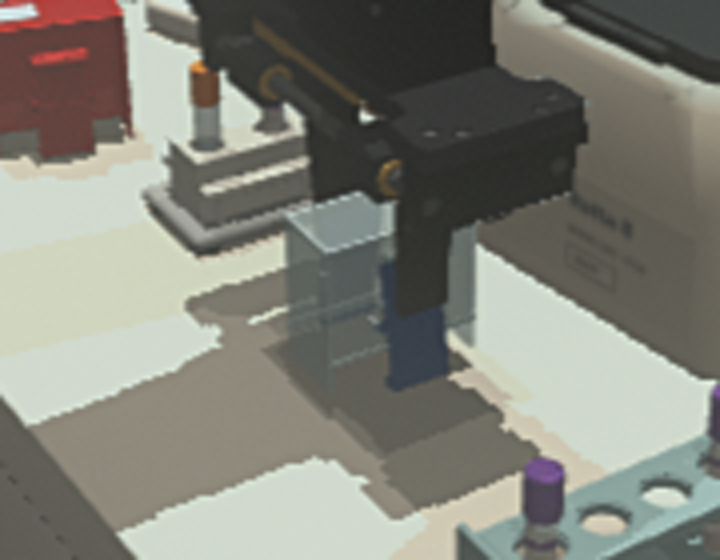

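```bash
python3 -m crank '{"dp":[[0,0,0.15],[0,0,0.15],[0,0,0.15],[0,0,0.15],[0,0,0.1],[0,0,0.05],[0,0,0],[0,0,0]],"delta_rot":[[0.002,0,0],[0,0,0],[0,0,0],[0,0,0],[0,0,0],[0,0,0],[0,0,0],[0,0,0]]}'
python3 -c "
from h import *
go([.475,.025,.061],np.pi/2-.028)"
```

```text
time: 17.2
position: [0.4749, 0.0252, 0.0629]
tool_rot: [-2.253, -2.189, -0.002]
ft_force: [-0.1, 0.1, -1.7]
grip_width: 0.648
t 17.2 pos [0.475 0.025 0.063] f [-0.136  0.09  -1.683] w 56.41223547711803 | rot [ 0.    -0.001 -0.001] dp cm [-0.017  0.012  0.188]
```

```bash
python3 -m crank '{"dp":[[0,0,0.05],[0,0,0.05],[0,0,0.05],[0,0,0.04],[0,0,0],[0,0,0],[0,0,0],[0,0,0]],"delta_rot":[[0,0,0],[0,0,0],[0,0,0],[0,0,0],[0,0,0],[0,0,0],[0,0,0],[0,0,0]]}'
python3 -c "
from h import *
go([.475,.025,.061],np.pi/2-.028)"
```

```text
time: 18.0
position: [0.4749, 0.0252, 0.061]
tool_rot: [-2.253, -2.189, -0.002]
ft_force: [-0.4, 0.8, -0.5]
grip_width: 0.652
t 18.0 pos [0.475 0.025 0.061] f [-0.446  0.786 -0.467] w 56.730176716554375 | rot [ 0.    -0.001 -0.001] dp cm [-0.018  0.011 -0.002]
```

```bash
python3 -m crank '{"dp":[[0,0,0.04],[0,0,0.04],[0,0,0.03],[0,0,0],[0,0,0],[0,0,0],[0,0,0],[0,0,0]],"delta_rot":[[0,0,0],[0,0,0],[0,0,0],[0,0,0],[0,0,0],[0,0,0],[0,0,0],[0,0,0]]}'
python3 -c "
from h import *
go([.475,.025,.061],np.pi/2-.028)"
```

```text
time: 18.8
position: [0.475, 0.0252, 0.0607]
tool_rot: [-2.253, -2.189, -0.002]
ft_force: [-2.7, -0.7, 7.1]
grip_width: 0.644
t 18.8 pos [0.475 0.025 0.061] f [-2.733 -0.717  7.06 ] w 56.02964066471877 | rot [ 0.    -0.001 -0.001] dp cm [-0.02   0.    -0.033]
```

Landed, at 7 N upward. I'll ease off and open in stages.

```bash
python3 -m crank '{"dp":[[0,0,-0.06],[0,0,0],[0,0,0],[0,0,0],[0,0,0],[0,0,0],[0,0,0],[0,0,0]],"delta_rot":[[0,0,0],[0,0,0],[0,0,0],[0,0,0],[0,0,0],[0,0,0],[0,0,0],[0,0,0]]}' 6.3
python3 -m crank '{"dp":[[0,0,0],[0,0,0],[0,0,0],[0,0,0],[0,0,0],[0,0,0],[0,0,0],[0,0,0]],"delta_rot":[[0,0,0],[0,0,0],[0,0,0],[0,0,0],[0,0,0],[0,0,0],[0,0,0],[0,0,0]]}' 8.7
python3 -m crank '{"dp":[[0,0,-0.3],[0,0,-0.6],[0,0,-1],[0,0,-1.5],[0,0,-2],[0,0,-2],[0,0,-2],[0,0,-1]],"delta_rot":[[0,0,0],[0,0,0],[0,0,0],[0,0,0],[0,0,0],[0,0,0],[0,0,0],[0,0,0]]}'
python3 - <<'E'
from h import *
go([.475,.025,.16],np.pi/2-.028)
for n in("scene","top"):
  t=ctrl.get_image(n);cv2.imwrite(f"pics/{n}6.png",t)
E
```

```text
time: 19.6
position: [0.4748, 0.0252, 0.0604]
tool_rot: [-2.253, -2.189, -0.001]
ft_force: [-0.5, -0.1, -2.1]
grip_width: 0.724
time: 20.4
position: [0.4749, 0.0251, 0.0605]
tool_rot: [-2.253, -2.189, -0.001]
ft_force: [0.3, 0.4, 0.2]
grip_width: 0.996
time: 21.2
position: [0.476, 0.0251, 0.167]
tool_rot: [2.253, 2.188, 0.007]
ft_force: [0.8, -0.0, -0.5]
grip_width: 0.998
t 21.2 pos [0.476 0.025 0.167] f [ 0.789 -0.015 -0.545] w 86.86865118680997 | rot [ 0.004 -0.002 -0.001] dp cm [-0.011 -0.096  0.705]
```

View pics/scene6.png

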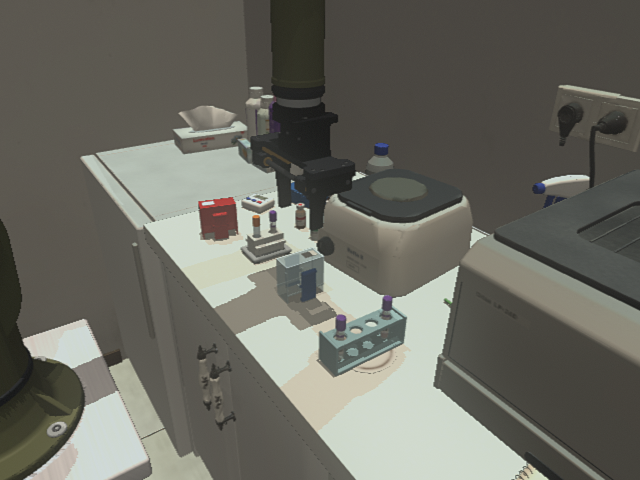

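View pics/top6.png

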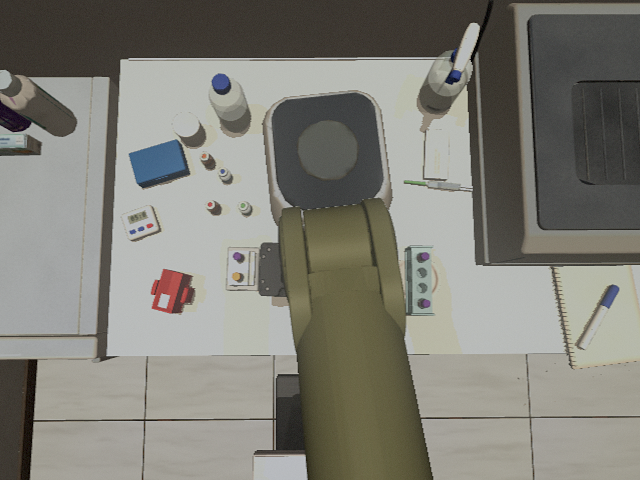

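The hood stands upright at scene (300,275). The purple cap shows at top (238,257) and scene (273,214). I'll measure the tube and the rack holes from both views.

Run:
```python
from h import *
np.set_printoptions(precision=4,suppress=True)
def blobs(f,lo,hi):
    im=cv2.imread(f);m=cv2.inRange(cv2.cvtColor(im,cv2.COLOR_BGR2HSV),lo,hi)
    n,l,st,c=cv2.connectedComponentsWithStats(m);return [(st[i],c[i]) for i in range(1,n) if st[i][4]>20]
def tri(a,b):
    (o1,d1),(o2,d2)=ray("top",a),ray("scene",b)
    A=np.c_[d1,-d2];s=np.linalg.lstsq(A,o2-o1,rcond=None)[0];p,q=o1+s[0]*d1,o2+s[1]*d2
    return (p+q)/2,np.linalg.norm(p-q)
for f in("top6","scene6"):
    print(f)
    for st,c in blobs(f"pics/{f}.png",(125,50,50),(160,255,255)):
        if c[1]>200: print(st,c,plane(f[:-1],c,.085),plane(f[:-1],c,.081))
t=cv2.imread("pics/top6.png");s=cv2.imread("pics/scene6.png")
cv2.imwrite("pics/d1.png",cv2.resize(t[235:305,210:275],None,fx=8,fy=8,interpolation=2))
cv2.imwrite("pics/d2.png",cv2.resize(s[200:265,235:300],None,fx=9,fy=9,interpolation=2))
```

```text
top6
[233 252   8   8  47] [236.766  255.8298] [0.5128 0.1791 0.085 ] [0.5132 0.1798 0.081 ]
[421 252   8   8  44] [424.6818 255.75  ] [ 0.5111 -0.1537  0.085 ] [ 0.5114 -0.1547  0.081 ]
[422 300   8   7  44] [425.7955 303.1136] [ 0.4278 -0.1528  0.085 ] [ 0.4278 -0.1538  0.081 ]
scene6
[383 295   9   8  49] [387.4082 298.2449] [ 0.5055 -0.1616  0.085 ] [ 0.5095 -0.1576  0.081 ]
[337 315   9  10  52] [341.0962 317.9615] [ 0.4229 -0.161   0.085 ] [ 0.4261 -0.1569  0.081 ]
```

View pics/d1.png

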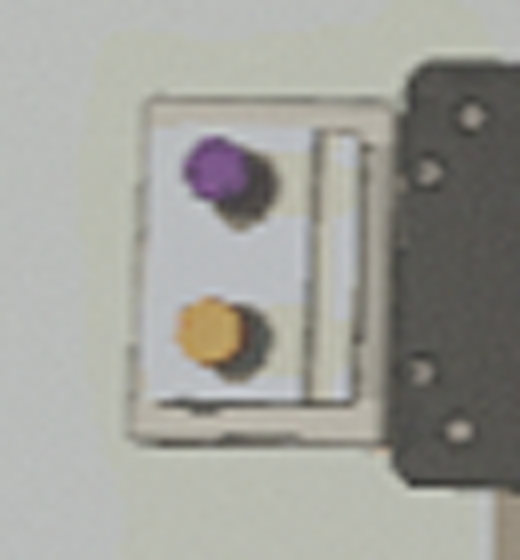

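View pics/d2.png

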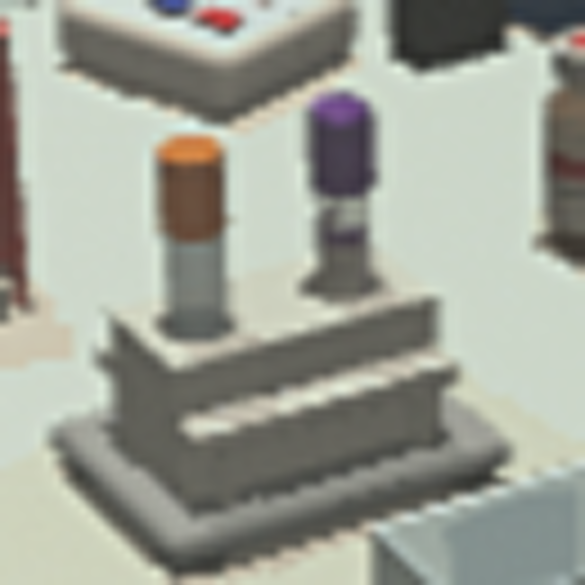

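Run:
```python
from h import *
go([.5125,.1807,.12],np.pi/2-.028)
p=crop(340,107,235,200,9);print(p,plane("scene",p,.085))
p=crop(190,150,235,200,9);print(p,plane("scene",p,.085))
```

```text
t 21.3 pos [0.476 0.025 0.166] f [-0.755 -0.131 -0.596] w 87.05726711696701 | rot [ 0.004 -0.002 -0.001] dp cm [15.645  3.215  4.631]
(272.3333333333333, 211.44444444444446) [0.512 0.178 0.085]
(255.66666666666669, 216.22222222222223) [0.475 0.177 0.085]
```

```bash
python3 -m crank '{"dp":[[0.8,0.1,0],[2,0.4,0],[3,0.6,0],[3.2,0.7,0],[3,0.6,0],[2,0.5,0],[1.2,0.2,0.5],[0.4,0.1,0.8]],"delta_rot":[[0.004,-0.002,0],[0,0,0],[0,0,0],[0,0,0],[0,0,0],[0,0,0],[0,0,0],[0,0,0]]}' 5
python3 -m crank '{"dp":[[0,0,0.8],[0,0,0.8],[0,0,0.8],[0,0,0.6],[0,0,0.4],[0,0,0],[0,0,0],[0,0,0]],"delta_rot":[[0,0,0],[0,0,0],[0,0,0],[0,0,0],[0,0,0],[0,0,0],[0,0,0],[0,0,0]]}'
python3 - <<'E'
from h import *
go([.5125,.1807,.076],np.pi/2-.028)
t=ctrl.get_image("scene");cv2.imwrite("pics/s7.png",cv2.resize(t[160:270,215:325],None,fx=6,fy=6,interpolation=2))
E
```

```text
time: 22.1
position: [0.5112, 0.181, 0.1503]
tool_rot: [-2.25, -2.189, 0.006]
ft_force: [-0.4, -0.6, -0.4]
grip_width: 0.581
time: 22.9
position: [0.5114, 0.1802, 0.1176]
tool_rot: [-2.252, -2.188, 0.004]
ft_force: [0.4, -0.4, -0.2]
grip_width: 0.575
t 22.9 pos [0.511 0.18  0.118] f [ 0.364 -0.41  -0.207] w 50.00463028428963 | rot [-0.003  0.001 -0.001] dp cm [0.057 0.106 4.164]
```

View pics/s7.png

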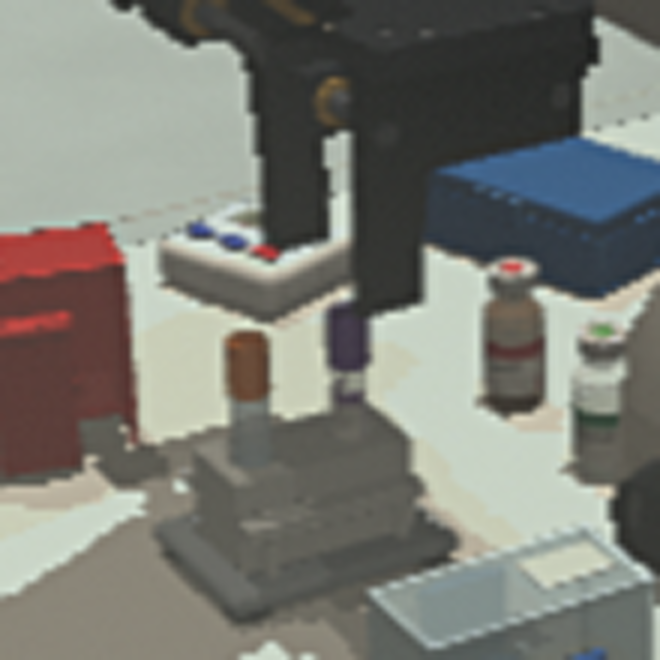

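The fingers straddle the purple cap at (348,320). I'm descending.

```bash
python3 -m crank '{"dp":[[0.05,0.08,0.4],[0,0,0.7],[0,0,0.8],[0,0,0.8],[0,0,0.7],[0,0,0.5],[0,0,0.2],[0,0,0]],"delta_rot":[[-0.003,0.001,0],[0,0,0],[0,0,0],[0,0,0],[0,0,0],[0,0,0],[0,0,0],[0,0,0]]}'
python3 -m crank '{"dp":[[0,0,0],[0,0,0],[0,0,0],[0,0,0],[0,0,0],[0,0,0],[0,0,0],[0,0,0]],"delta_rot":[[0,0,0],[0,0,0],[0,0,0],[0,0,0],[0,0,0],[0,0,0],[0,0,0],[0,0,0]]}' 1.9 5
python3 -c "
from h import *
go([.5125,.1807,.076],np.pi/2-.028)"
```

```text
time: 23.75
position: [0.5117, 0.1804, 0.0758]
tool_rot: [-2.253, -2.189, 0.002]
ft_force: [-0.5, -0.3, 0.9]
grip_width: 0.573
time: 24.55
position: [0.5119, 0.1805, 0.0762]
tool_rot: [-2.253, -2.189, 0.001]
ft_force: [0.4, -0.2, -0.2]
grip_width: 0.221
t 24.55 pos [0.512 0.181 0.076] f [ 0.424 -0.199 -0.157] w 19.18499844178728 | rot [-0.001 -0.    -0.001] dp cm [0.021 0.06  0.019]
```

Close fully with a gentle grip of 8 N.

```bash
python3 -m crank '{"dp":[[0,0,0],[0,0,0],[0,0,0],[0,0,0],[0,0,0],[0,0,0],[0,0,0],[0,0,0]],"delta_rot":[[0,0,0],[0,0,0],[0,0,0],[0,0,0],[0,0,0],[0,0,0],[0,0,0],[0,0,0]]}' 1.0 8
python3 -c "
from h import *
go([.5125,.1807,.076],np.pi/2-.028)"
```

```text
time: 25.35
position: [0.5119, 0.1805, 0.0762]
tool_rot: [-2.253, -2.189, 0.001]
ft_force: [0.3, 0.1, -0.8]
grip_width: 0.156
t 25.35 pos [0.512 0.181 0.076] f [ 0.319  0.06  -0.755] w 13.583754476110895 | rot [-0.001 -0.    -0.001] dp cm [0.02  0.06  0.021]
```

```bash
python3 -m crank '{"dp":[[0,0,-0.2],[0,0,-0.4],[0,0,-0.6],[0,0,-0.8],[0,0,-0.8],[0,0,-0.8],[0,0,-0.8],[0,0,-0.6]],"delta_rot":[[0,0,0],[0,0,0],[0,0,0],[0,0,0],[0,0,0],[0,0,0],[0,0,0],[0,0,0]]}'
python3 - <<'E'
from h import *
go([.483,-.155,.15],np.pi/2-.028)
t=ctrl.get_image("scene");cv2.imwrite("pics/s8.png",cv2.resize(t[140:270,215:325],None,fx=6,fy=6,interpolation=2))
E
```

```text
time: 26.15
position: [0.5122, 0.1806, 0.1273]
tool_rot: [-2.253, -2.189, -0.001]
ft_force: [-0.4, 0.3, 0.7]
grip_width: 0.162
t 26.15 pos [0.512 0.181 0.127] f [-0.378  0.26   0.697] w 14.112238905237515 | rot [ 0.    -0.001 -0.001] dp cm [-33.632  -1.981  -2.274]
```

View pics/s8.png

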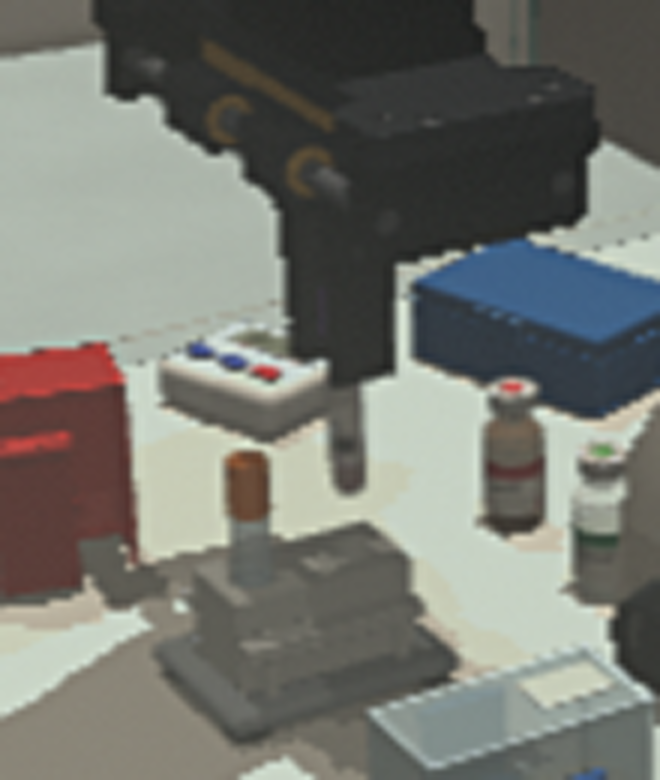

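The tube is held upright with its foot at (348,488) and the holder hole behind it empty. I'm carrying it to above the rack hole.

```bash
python3 -m crank '{"dp":[[0,0,-1],[0,0,-1.5],[-0.5,0,-1],[-1.5,-0.1,0],[-2.5,-0.15,0],[-3,-0.2,0],[-3.5,-0.2,0],[-3.5,-0.2,0]],"delta_rot":[[0,0,0],[0,0,0],[0,0,0],[0,0,0],[0,0,0],[0,0,0],[0,0,0],[0,0,0]]}'
python3 -m crank '{"dp":[[-3.5,-0.2,0],[-3.5,-0.2,0],[-3.5,-0.2,0],[-3,-0.2,0],[-2.5,-0.2,0],[-1.5,-0.1,0],[-1,0,0],[-0.4,0,0]],"delta_rot":[[0,0,0],[0,0,0],[0,0,0],[0,0,0],[0,0,0],[0,0,0],[0,0,0],[0,0,0]]}'
python3 -c "
from h import *
go([.4827,-.1538,.13],np.pi/2-.028)"
```

```text
time: 27.0
position: [0.4985, 0.0332, 0.161]
tool_rot: [-2.253, -2.188, 0.001]
ft_force: [1.0, -0.2, 0.2]
grip_width: 0.163
time: 27.8
position: [0.4821, -0.1543, 0.1611]
tool_rot: [-2.255, -2.186, 0.001]
ft_force: [0.3, 1.1, 0.3]
grip_width: 0.161
t 27.8 pos [ 0.482 -0.154  0.161] f [0.31  1.069 0.263] w 14.046004386355074 | rot [-0.001 -0.    -0.003] dp cm [0.054 0.057 3.107]
```

```bash
python3 -m crank '{"dp":[[0.05,0.06,0.4],[0,0,0.6],[0,0,0.7],[0,0,0.7],[0,0,0.5],[0,0,0.3],[0,0,0],[0,0,0]],"delta_rot":[[0,0,-0.003],[0,0,0],[0,0,0],[0,0,0],[0,0,0],[0,0,0],[0,0,0],[0,0,0]]}'
python3 - <<'E'
from h import *
go([.4827,-.1538,.13],np.pi/2-.028)
for n,b in(("scene",(240,390,300,440)),("top",(200,330,340,480))):
  t=ctrl.get_image(n);cv2.imwrite(f"pics/{n}9.png",cv2.resize(t[b[0]:b[1],b[2]:b[3]],None,fx=5.0,fy=4 if n=="top" else 5,interpolation=2)); cv2.imwrite(f"pics/{n}9f.png",t)
E
```

```text
time: 28.6
position: [0.4836, -0.1524, 0.1293]
tool_rot: [-2.25, -2.192, 0.001]
ft_force: [-0.1, -0.3, 0.7]
grip_width: 0.166
t 28.6 pos [ 0.484 -0.152  0.129] f [-0.145 -0.263  0.734] w 14.462926289616222 | rot [-0.001  0.     0.002] dp cm [-0.147 -0.081 -0.071]
```

View pics/scene9.png

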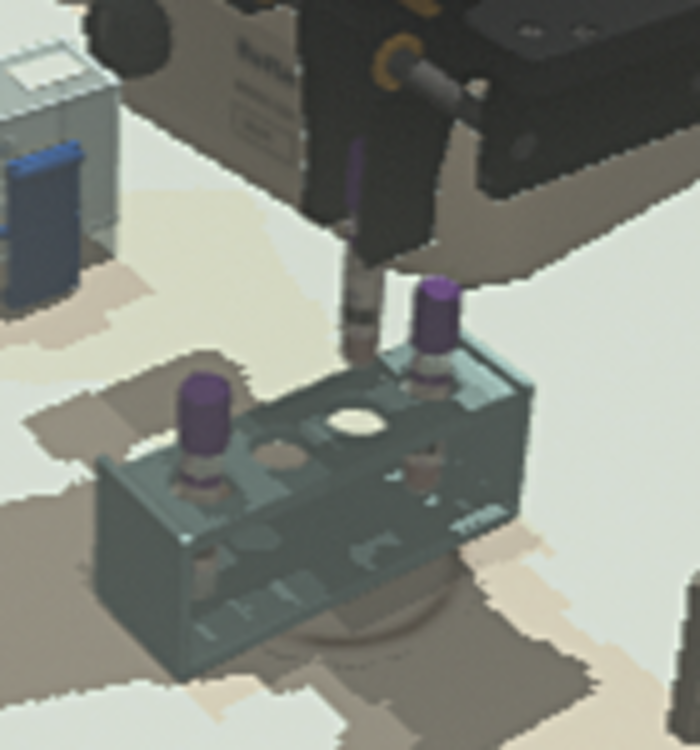

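View pics/top9.png

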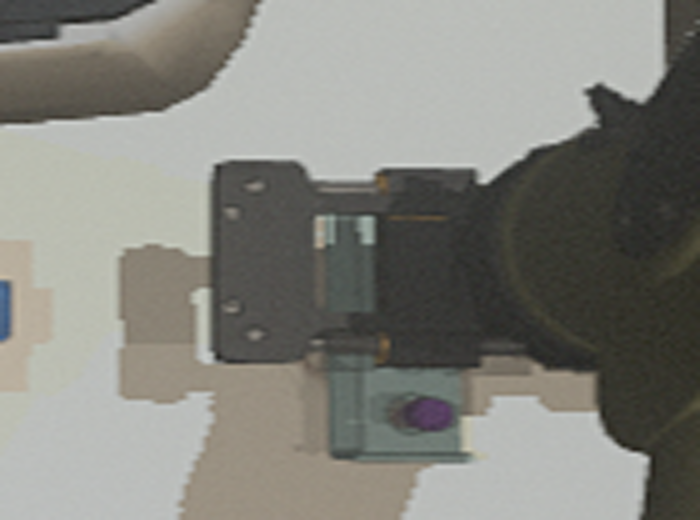

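Run:
```python
from h import *
h=crop(357,421,300,240,5);print("hole",plane("scene",h,.048))
for v,z in((355,.063),(362,.063)): print(plane("scene",crop(360,v,300,240,5),z))
s=ctrl.get_state();p=s["position"]
for dz in(.063,.066): print(proj("scene",[p[0],p[1],p[2]-.066]))
print("foot px",crop(360,355,300,240,5), "hole proj of cam-est", h)
im=cv2.imread("pics/scene9f.png");cv2.imwrite("pics/e.png",cv2.resize(im[285:335,345:405],None,fx=12,fy=12,interpolation=2))
```

```text
hole [ 0.48036394 -0.1586208   0.048     ]
[ 0.48777905 -0.14967485  0.063     ]
[ 0.4856219  -0.15224612  0.063     ]
[370.65702231 312.23109604]
[370.65702231 312.23109604]
foot px (371.6, 310.6) hole proj of cam-est (371.0, 323.8)
```

View pics/e.png

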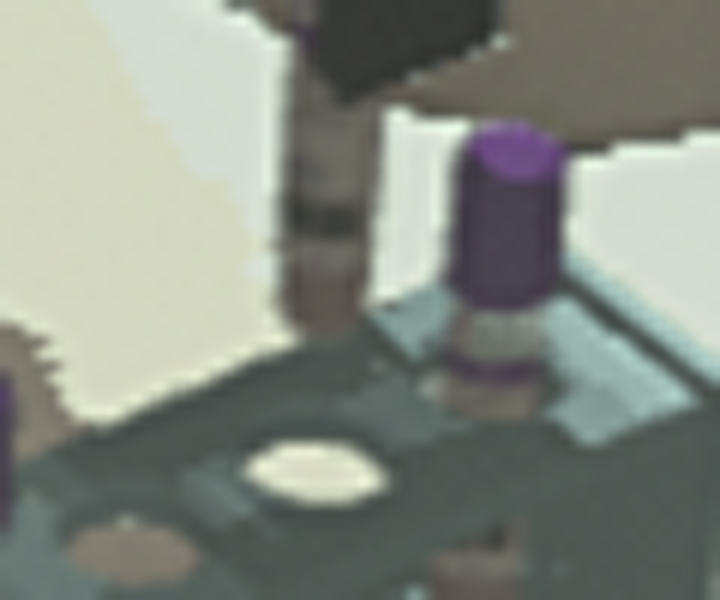

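Run:
```python
from h import *
np.set_printoptions(precision=4,suppress=True)
print("foot",plane("scene",(371.6,309.2),.0705))
A=plane("scene",crop(516,150,345,285,12),.081);B=plane("scene",crop(207,387,300,240,5),.081)
print(A,B,"h2",A*2/3+B/3)
# hole near rim at z .048: 8.75mm toward camera from centre
n=plane("scene",crop(318,508,345,285,12),.048);c=ctrl.camera_info("scene")["xyz"];d=(c-n)[:2];d/=np.linalg.norm(d);print("near",n,"centre",n[:2]-d*.00875)
print(ctrl.get_state()["position"])
```

```text
foot [ 0.4831 -0.1545  0.0705]
[ 0.5116 -0.1554  0.081 ] [ 0.4273 -0.1552  0.081 ] h2 [ 0.4835 -0.1553  0.081 ]
near [ 0.4759 -0.1641  0.048 ] centre [ 0.4818 -0.1576]
[ 0.4837 -0.1524  0.1295]
```

```bash
python3 -m crank '{"dp":[[-0.15,-0.06,0],[0,0,0],[0,0,0.2],[0,0,0.3],[0,0,0.3],[0,0,0.2],[0,0,0],[0,0,0]],"delta_rot":[[0,0,0],[0,0,0],[0,0,0],[0,0,0],[0,0,0],[0,0,0],[0,0,0],[0,0,0]]}'
python3 - <<'E'
from h import *
go([.483,-.154,.072],np.pi/2-.028)
t=ctrl.get_image("scene");cv2.imwrite("pics/s10.png",cv2.resize(t[260:350,330:420],None,fx=8,fy=8,interpolation=2))
E
```

```text
time: 29.5
position: [0.4827, -0.1538, 0.1191]
tool_rot: [-2.249, -2.192, 0.001]
ft_force: [-0.5, -0.7, -0.3]
grip_width: 0.163
t 29.5 pos [ 0.483 -0.154  0.119] f [-0.482 -0.686 -0.309] w 14.178807529642091 | rot [-0.001 -0.     0.002] dp cm [-0.019  0.026  4.71 ]
```

View pics/s10.png

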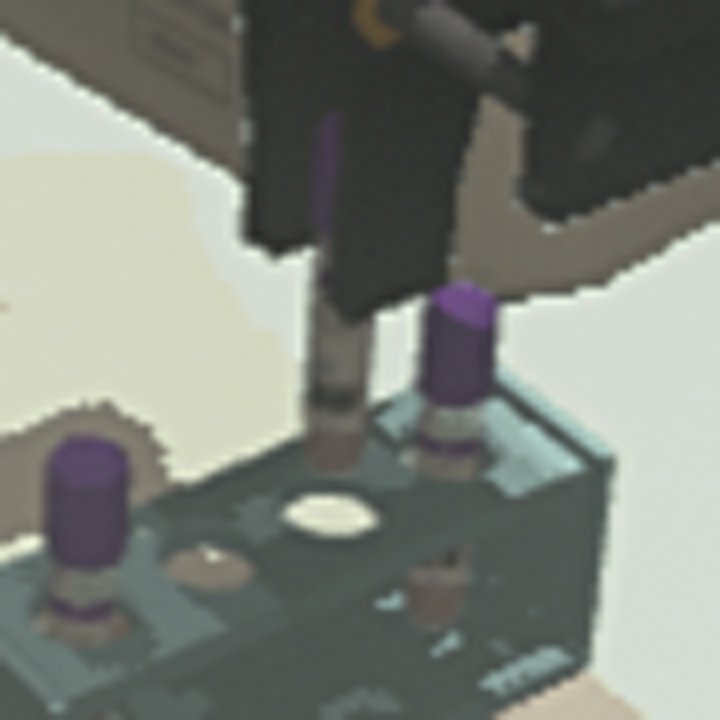

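The tube's foot is about over the hole, at (338,465) against the hole at (330,510). I'll lower it gently and watch the force.

```bash
python3 -m crank '{"dp":[[0,-0.03,0.1],[0,0,0.1],[0,0,0.1],[0,0,0.15],[0,0,0.15],[0,0,0.15],[0,0,0.1],[0,0,0]],"delta_rot":[[0,0,0],[0,0,0],[0,0,0],[0,0,0],[0,0,0],[0,0,0],[0,0,0],[0,0,0]]}'
python3 - <<'E'
from h import *
go([.483,-.154,.072],np.pi/2-.028)
t=ctrl.get_image("scene");cv2.imwrite("pics/s11.png",cv2.resize(t[260:350,330:420],None,fx=8,fy=8,interpolation=2))
E
```

```text
time: 30.35
position: [0.4824, -0.1537, 0.1105]
tool_rot: [-2.249, -2.192, 0.001]
ft_force: [0.8, -0.3, -0.2]
grip_width: 0.162
t 30.35 pos [ 0.482 -0.154  0.11 ] f [ 0.838 -0.271 -0.206] w 14.053619737506253 | rot [-0.001 -0.     0.002] dp cm [-0.024  0.064  3.849]
```

View pics/s11.png

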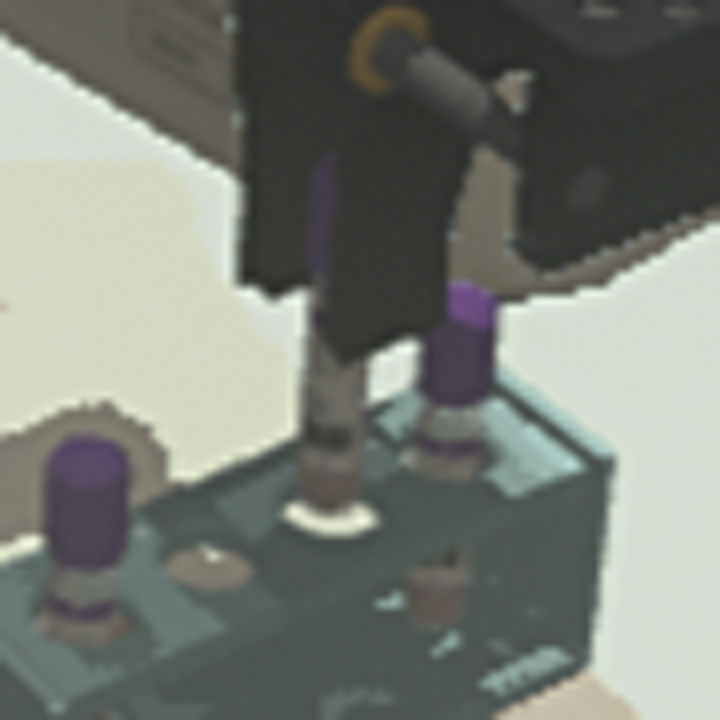

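The foot is entering the hole centred, at (331,505), with no contact force. I'll continue.

```bash
python3 -m crank '{"dp":[[0,0,0.1],[0,0,0.15],[0,0,0.15],[0,0,0.15],[0,0,0.15],[0,0,0.15],[0,0,0.1],[0,0,0]],"delta_rot":[[0,0,0],[0,0,0],[0,0,0],[0,0,0],[0,0,0],[0,0,0],[0,0,0],[0,0,0]]}'
python3 - <<'E'
from h import *
go([.483,-.154,.072],np.pi/2-.028)
t=ctrl.get_image("scene");cv2.imwrite("pics/s12.png",cv2.resize(t[260:350,330:420],None,fx=8,fy=8,interpolation=2))
E
```

```text
time: 31.2
position: [0.4824, -0.1538, 0.101]
tool_rot: [-2.249, -2.192, 0.001]
ft_force: [-0.5, 0.3, -0.1]
grip_width: 0.165
t 31.2 pos [ 0.482 -0.154  0.101] f [-0.466  0.279 -0.135] w 14.321771272432073 | rot [-0.001 -0.     0.002] dp cm [-0.019  0.062  2.903]
```

View pics/s12.png

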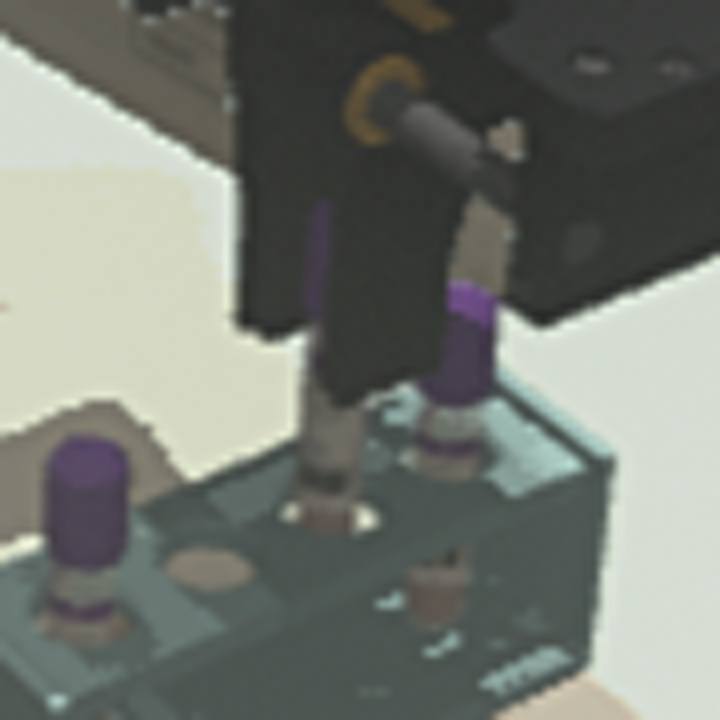

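The tube is inside the hole with light visible on both sides, (290,515) and (365,520). I'll lower it further.

```bash
python3 -m crank '{"dp":[[0,0,0.2],[0,0,0.3],[0,0,0.3],[0,0,0.3],[0,0,0.3],[0,0,0.3],[0,0,0.2],[0,0,0]],"delta_rot":[[0,0,0],[0,0,0],[0,0,0],[0,0,0],[0,0,0],[0,0,0],[0,0,0],[0,0,0]]}'
python3 -m crank '{"dp":[[0,0,0.1],[0,0,0.15],[0,0,0.15],[0,0,0.1],[0,0,0.1],[0,0,0.1],[0,0,0],[0,0,0]],"delta_rot":[[0,0,0],[0,0,0],[0,0,0],[0,0,0],[0,0,0],[0,0,0],[0,0,0],[0,0,0]]}'
python3 -c "
from h import *
go([.483,-.154,.072],np.pi/2-.028)"
```

```text
time: 32.05
position: [0.4822, -0.1538, 0.0818]
tool_rot: [-2.249, -2.192, 0.002]
ft_force: [-0.6, 0.1, -0.0]
grip_width: 0.164
time: 32.85
position: [0.4825, -0.1538, 0.0752]
tool_rot: [-2.249, -2.192, 0.001]
ft_force: [1.2, -0.1, -0.1]
grip_width: 0.163
t 32.85 pos [ 0.482 -0.154  0.075] f [ 1.166 -0.095 -0.059] w 14.197386623978474 | rot [-0.001 -0.     0.002] dp cm [-0.019  0.052  0.32 ]
```

```bash
python3 -m crank '{"dp":[[0,0,0.06],[0,0,0.06],[0,0,0.06],[0,0,0.06],[0,0,0.06],[0,0,0],[0,0,0],[0,0,0]],"delta_rot":[[0,0,0],[0,0,0],[0,0,0],[0,0,0],[0,0,0],[0,0,0],[0,0,0],[0,0,0]]}'
python3 -c "
from h import *
go([.483,-.154,.072],np.pi/2-.028)"
```

```text
time: 33.65
position: [0.4824, -0.1538, 0.0722]
tool_rot: [-2.249, -2.192, 0.001]
ft_force: [0.9, 0.2, 0.2]
grip_width: 0.162
t 33.65 pos [ 0.482 -0.154  0.072] f [0.886 0.231 0.176] w 14.126738485731286 | rot [-0.001 -0.     0.002] dp cm [-0.02   0.056  0.018]
```

```bash
python3 -m crank '{"dp":[[0,0,0.03],[0,0,0.03],[0,0,0.03],[0,0,0.03],[0,0,0],[0,0,0],[0,0,0],[0,0,0]],"delta_rot":[[0,0,0],[0,0,0],[0,0,0],[0,0,0],[0,0,0],[0,0,0],[0,0,0],[0,0,0]]}'
python3 - <<'E'
from h import *
go([.483,-.154,.072],np.pi/2-.028)
t=ctrl.get_image("scene");cv2.imwrite("pics/s13.png",cv2.resize(t[260:380,310:420],None,fx=6,fy=6,interpolation=2))
E
```

```text
time: 34.45
position: [0.4832, -0.1539, 0.072]
tool_rot: [2.25, 2.192, 0.001]
ft_force: [-1.2, 0.6, 6.6]
grip_width: 0.165
t 34.45 pos [ 0.483 -0.154  0.072] f [-1.192  0.583  6.608] w 14.348503755808006 | rot [ 0.001 -0.     0.002] dp cm [-0.011 -0.02  -0.004]
```

View pics/s13.png

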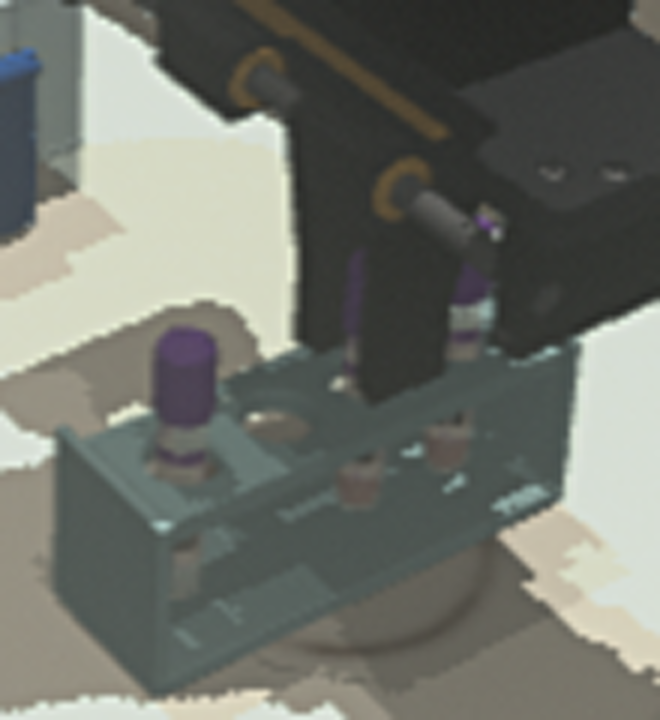

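The tube is on the floor at the expected height, with its foot at (358,490) in line with its neighbour's. I'll ease off and release.

```bash
python3 -m crank '{"dp":[[0,0,-0.05],[0,0,-0.04],[0,0,0],[0,0,0],[0,0,0],[0,0,0],[0,0,0],[0,0,0]],"delta_rot":[[0,0,0],[0,0,0],[0,0,0],[0,0,0],[0,0,0],[0,0,0],[0,0,0],[0,0,0]]}'
python3 -m crank '{"dp":[[0,0,0],[0,0,0],[0,0,0],[0,0,0],[0,0,0],[0,0,0],[0,0,0],[0,0,0]],"delta_rot":[[0,0,0],[0,0,0],[0,0,0],[0,0,0],[0,0,0],[0,0,0],[0,0,0],[0,0,0]]}' 3.5
python3 -m crank '{"dp":[[0,0,-0.2],[0,0,-0.5],[0,0,-1],[0,0,-1.5],[0,0,-2],[0,0,-2],[0,0,-1.5],[0,0,-0.8]],"delta_rot":[[0,0,0],[0,0,0],[0,0,0],[0,0,0],[0,0,0],[0,0,0],[0,0,0],[0,0,0]]}'
python3 -m crank '{"dp":[[0,0,-1],[0,-2,-1],[0,-2,0],[2,-2,0],[3,-2,0],[3,-1,0],[2,0,0],[1,0,0]],"delta_rot":[[0,0,0],[0,0,0],[0,0,0],[0,0,0],[0,0,0],[0,0,0],[0,0,0],[0,0,0]]}'
python3 - <<'E'
from h import *
go([.483,-.154,.072],np.pi/2-.028)
t=ctrl.get_image("scene");cv2.imwrite("pics/s14.png",cv2.resize(t[180:380,190:420],None,fx=3.4,fy=3,interpolation=2))
t=ctrl.get_image("top");cv2.imwrite("pics/t14.png",t)
E
```

```text
time: 35.3
position: [0.4826, -0.1538, 0.072]
tool_rot: [-2.25, -2.192, 0.0]
ft_force: [0.2, 0.3, 3.9]
grip_width: 0.165
time: 36.1
position: [0.4825, -0.1538, 0.0719]
tool_rot: [-2.25, -2.192, 0.001]
ft_force: [-0.5, 0.2, 0.5]
grip_width: 0.408
time: 36.9
position: [0.4835, -0.1541, 0.1692]
tool_rot: [2.249, 2.191, 0.003]
ft_force: [-0.0, 0.6, -0.2]
grip_width: 0.405
time: 37.7
position: [0.395, -0.0399, 0.1871]
tool_rot: [-2.247, -2.195, 0.0]
ft_force: [0.4, -0.3, 0.7]
grip_width: 0.4
t 37.7 pos [ 0.395 -0.04   0.187] f [ 0.355 -0.279  0.71 ] w 34.82307403244804 | rot [-0.001 -0.     0.005] dp cm [-11.162   9.117  11.505]
```

View pics/s14.png

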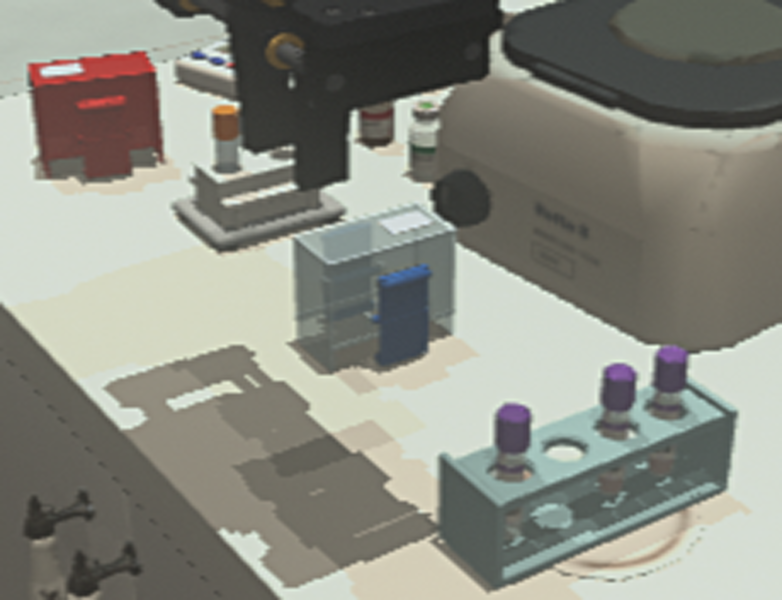

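View pics/t14.png

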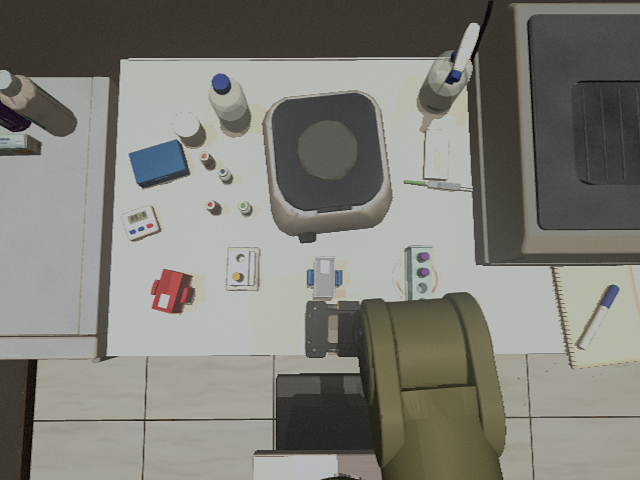

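The sample tube is in the rack at scene (618,390) and stands level with its neighbours. The hood is upright at (375,290), the balance tube is in place at (225,140), and the arm is clear. Handing in.

```bash
python3 -m crank '{"dp":[[0,0,0],[0,0,0],[0,0,0],[0,0,0],[0,0,0],[0,0,0],[0,0,0],[0,0,0]],"delta_rot":[[0,0,0],[0,0,0],[0,0,0],[0,0,0],[0,0,0],[0,0,0],[0,0,0],[0,0,0]]}'
python3 -c "
from bench import ctrl
print(ctrl.close_job())"
```

```text
time: 38.6
position: [0.3954, -0.0415, 0.187]
tool_rot: [-2.249, -2.192, 0.001]
ft_force: [0.5, -0.3, -0.2]
grip_width: 0.401
the job is handed in; nothing more can be done
None
```

The hood is off and standing upright on the free worktop, and the purple-capped sample tube is in the free rack hole next to the far racked tube. I handed the job in at 38.6 s. The interface gave no verdict.

- **Hood:** I centred the squeeze using the side force at the wrist, pressed each catch about 4.9 mm, and lifted straight off. Only about 2 N, the hood's weight, showed at the wrist during the lift. It landed with about 7 N about 0.16 m from the holder.
- **Sample tube:** It went into the hole without touching the sides noticeably and met the rack floor with about 7 N, at the expected height. I then let it go.
- **Last pictures:** The hood is upright, and the sample tube stands level with its neighbours. The balance tube, racked tubes, vials and syringe look undisturbed by eye; I did not measure their positions again.
- **Disagreements:** The cameras put the hood 2 to 4 mm off in y from where the touch at the catches put it, so I went by touch. My scene-camera estimates of the rack hole differed by about 3 mm, so I lowered the tube in small steps with pictures. The grip read about 14 mm on the 15 mm tube, but the tube held firmly.

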